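# Flip the salt box open

### The arm

A 6-joint arm with a two-finger parallel gripper is mounted at the origin on a cart in front of the work surface, level with it; the furniture and walls round the work are solid. World frame = base frame: x ahead of the robot, y to its left, z up, the work surface at z = 0. Lengths are in mm, angles in rad, forces in N, time in s.
With the tool pointing down it reaches from about 275 to 725 mm from the base axis. Payload 5.6 kg.
Tool frame: the origin (TCP) lies at the very end of the fingers, on their centre line; the grasp point (between the pads) lies 19 mm behind it (hold_point_z is the distance from the TCP to the grasp point, in mm); z points along the fingers, y is the line along which they close (so a half turn about z gives the same grasp; the last joint's range is limited). The gripper opens to 85 mm and grips with 20 to 120 N. Pads are 22 mm wide; open, the fingers measure 114 mm over their backs; the gripper's body (76 mm by 85 mm) begins 54 mm behind the grasp point. The pads swing forward as they close: fully open they stand 13 mm farther back than shut.
Start: joints at [1.528, 0.255, 0.108, 0, -1.424, -0.285], TCP at [177.051, 520.717, 231.283] pointing down, gripper open.
Joint ranges: [-2.95, 2.95], [-1.21, 1.97], [-1.09, 1.5], [-2.87, 1.71], [-2.94, -0.07], [-3.05, 3.05]. Speed limits (rad/s): [2.57, 2.57, 3.14, 3.14, 3.14, 3.14].

### API

Orientations are given as a unit quaternion [x, y, z, w].
In Python, from station import observe, read_camera, finish_job, hold_point_z gives the robot as it stands.
- The arm moves only by the tool jog_arm, never from a script. Its argument "increments" is a list of rows, each a list of 5 numbers: the opening, from 0 (shut) to 1 (fully open), then the shift along the tool's x, y, z in mm, then the turn about the tool's z in rad. A call has 1 to 10 rows; each row shifts and turns the commanded pose from where the row before left it, along the tool's axes as they then stand; what a row does not reach is not made up. A row lasts 1/8 s, in which the tool goes at most 62.5 mm and 10.7 degrees, less where a joint would pass 70% of its speed; a pose out of reach is approached as far as the arm can. A call is refused whole if a number of a shift passes 62.5 or a number of a turn 0.188, either way. A call with a gripper value outside its range is refused whole. The fingers move at their own pace and stop on an object; "squeeze" is the grip in N (left out, the last holds). Time passes only in rows, so rows that do not move let the fingers close. It gives the time, the measured TCP pose, the force, the opening and the grip force at its end, in the units of the state.
- observe(): the state, without advancing time (a new reading comes with each control period).
- read_camera(name): name is "side" or "top"; returns a dict with "color" (384x512x3 uint8, red, green, blue), "range_z" (384x512 float32, mm along the optical axis (not along the pixel's ray), 0 where there is no reading), "fovy" (degrees; the focal length in pixels is half the picture's height over the tangent of half this angle, whatever the lens; pixels are square), "cx", "cy" (the principal point, pixels), "R" (3x3) and "t" (3): a world point X has camera coordinates R X + t. Camera axes: x right, y down, z forward; pixel columns grow to the right and rows downward; lengths in mm; the calibration is good to about 2 mm. A picture is of the moment at which its call begins.
- finish_job(): hands the job in; it is judged then, once.
The state is a dict: "clock": time; "qpos": joint angles; "joint_velocities": joint speeds; "joint_efforts": joint torques, N m; "eef_pos": TCP position; "eef_rot": TCP orientation; "wrist_force": force on the tool from outside, world axes, zero at the start; "moment": the same for the moment, N m; "grip_width": opening from 0.0 (shut) to 1.0 (fully open); "grasp_force": force on a finger pad.
Only numpy, scipy, OpenCV 4.12 (cv2) and the standard library are available. Lean on these libraries where they do the work, as an engineer would, in place of code of your own. Each camera call takes 0.05 s, during which the arm holds its last target. There are 200 camera calls.

### The job

The mug stands in the way in front of the wooden salt box: push it sideways along the board, to either side, until it stands clear beside the box's front. Then get a fingertip under the front lip of the lid, swing the lid up and over past upright, all the way back, so that it stays open by itself, and take the hand away. Nothing is to be pinched or picked up; push gently, leave the mug standing and the box about where it is, and do not disturb the tin, the pepper mill and the spice jar.

Things in the scene. Friction and masses are not known exactly. Their poses are not given: they have to be found in the camera images.
- salt_box: Wooden salt box, 124 (x) x 134 (y) x 85 (z) mm, 1.4 kg, loose. Origin: centre of its underside; z up; its front looks along its own -x, towards the robot within 0.45 rad. Outer face of the front wall at x = -53 mm, 75 mm high. The lid, a 9 mm slab 134 mm wide, has its underside at z = 76 mm when shut and overhangs the front wall by 9 mm: the lip.
- cover: Plain wooden cover board, 600 (x) x 640 (y) mm, fixed over the burners; all the things stand on its top at world z = 0.045. Origin: under its centre on the range top, z = 0.
- lid_lip (a point): Middle of the lower front edge of the lid, moves with the lid. Shut, it is at (-62, 0, 76) mm in the box's frame, 122 mm in front of the hinge axis. There is no latch and no handle.
- lid_hinge (a point): Middle of the lid's hinge axis, at (60, 0, 77) mm in the box's frame; the axis runs along the box's y.
- salt_box_lid (a joint): Lid angle in rad: 0 shut, grows as the front lip rises and swings back; 1.83 is the stop. The lid weighs 90 g (about 0.5 N at the lip) with an easy, slightly damped hinge: let go below about 1.45 it falls shut, beyond about 1.6 it sinks back slowly onto the stop and stays open.
- mug_center (a point): Centre of the round body of a spotted mug (on its axis, 46 mm above its underside). Body 92 mm across, foot 68 mm, 93 mm high, about 0.32 kg, loose, empty, friction about 0.6: push below half height or it may tip. Handle: 82 mm from the axis along this point's -y, at the start roughly towards the robot. At the start the mug stands 15 to 35 mm in front of the lip, near its middle.
- tomato_tin: Bystander: food tin, 75 mm across, 110 mm high, loose. Origin: centre of its underside. One of the three bystanders stands about 180 mm to the left of the box's centre, one the same to the right and one 160 mm behind; which is where varies.
- pepper_mill: Bystander: dark wooden pepper mill, 58 mm across, 170 mm high, loose. Origin: centre of its underside.
- spice_jar: Bystander: small spice jar with red cap, 45 mm across, 106 mm high, loose. Origin: centre of its underside.

How it is judged:
By the outcome, as a careful person would: the job done as asked, in the order asked, and still so for the second after the job is handed in, with the robot touching nothing.
It also fails if it takes over 59 s, if anything falls off the work surface, if the arm or the gripper's body presses on something with over 40 N, if the wrist force passes 120 N, or if a joint passes its speed limit or range.

## Working session

There is one attempt and no reset: what is moved stays moved. The work goes in short steps, Python scripts to look and compute and a tool call to move; the robot and the scene stay as the last step left them, time stands still between calls to the robot, and variables do not carry over. Pictures are saved under pics/ and viewed, at most 10 in all, crops included, and the job is handed in when it is done.

Besides the shell and the picture viewer there is one more tool, called after "Request:" by a JSON object that holds its "name" and its "arguments". jog_arm: Moves the arm, as the interface text tells. Its arguments: {"type":"object","properties":{"increments":{"type":"array","items":{"type":"array","items":{"type":"number"}}},"squeeze":{"type":"number"}},"required":["increments"]}

```bash
mkdir -p pics; ls; cat > h.py <<'E'
import numpy as np, cv2
from station import observe, read_camera
def cloud(c):
    f=192/np.tan(np.radians(c["fovy"])/2); h,w=c["range_z"].shape
    u,v=np.meshgrid(np.arange(w),np.arange(h)); z=c["range_z"]
    P=np.stack([(u-c["cx"])/f*z,(v-c["cy"])/f*z,z],-1)
    return (P-c["t"])@np.array(c["R"])
E
python3 - <<'E'
from h import *
print(observe())
for n in("top","side"):
    c=read_camera(n); cv2.imwrite(f"pics/{n}0.png",c["color"][...,::-1]); np.savez(f"{n}0.npz",**c)
    print(n,c["fovy"],c["cx"],c["cy"],c["R"],c["t"])
E
```

```text
pics
{'clock': 0.0, 'qpos': array([ 1.52758110e+00,  2.55728706e-01,  1.06976143e-01, -4.95226704e-04,
       -1.42387521e+00, -2.84562034e-01]), 'joint_velocities': array([-0.00019669,  0.00081524,  0.00083247,  0.0016286 ,  0.00182534,
       -0.00016578]), 'joint_efforts': array([-3.91909334e-04, -3.86628520e+01,  2.37940997e+01,  5.36517173e+00,
       -6.24869659e-03,  5.43050234e-06]), 'eef_pos': array([176.86368065, 520.2555835 , 230.39106656]), 'eef_rot': array([ 9.86593897e-01, -1.63191864e-01, -1.32896082e-04,  9.38545079e-04]), 'wrist_force': array([-1.40040899,  0.33667005, -0.16830487]), 'moment': array([-0.03427309, -0.01661436,  0.0158827 ]), 'grasp_force': 0.0, 'grip_width': 1.0025759921704738}
top 47.00176511415011 255.2561219767267 193.60717900275185 [[-0.00630347 -0.99975121  0.0213958 ]
 [-0.98576438  0.00261749 -0.16811229]
 [ 0.16801446 -0.02215091 -0.98553563]] [   2.50094499  629.3724521  1081.50069867]
side 48.90814342939897 254.1311256988469 196.9984993142949 [[-0.99770719 -0.06503539 -0.0187284 ]
 [-0.01182999  0.44005249 -0.89789412]
 [ 0.06663638 -0.89561387 -0.4398129 ]] [ 603.16294233   89.57049458 1068.22757413]
```

View pics/top0.png

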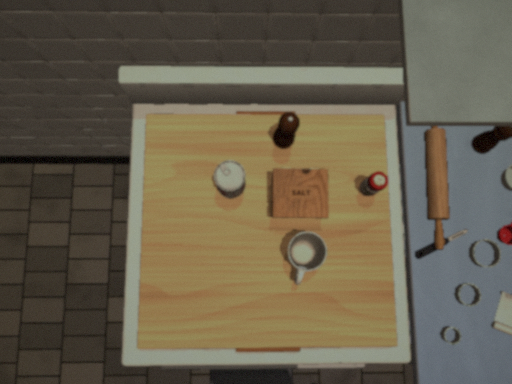

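View pics/side0.png

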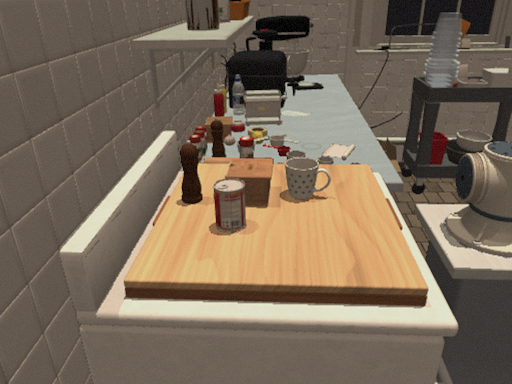

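The top view shows the box at (300,193), the mug at (305,250) with its handle down at (298,277), the tin at (229,178), the jar at (375,182) and the mill at (287,128). The side view agrees with this. The arm is out of view.

```bash
python3 - <<'E'
from h import *
c=dict(np.load("top0.npz")); P=cloud(c); col=c["color"]
hsv=cv2.cvtColor(col,cv2.COLOR_RGB2HSV)
print("board z",np.median(P[300:330,160:380,2]), "extent", P[340,150],P[340,380])
Z=P[...,2]; ok=(c["range_z"]>0)&(Z>65)&(Z<260)
roi=np.zeros_like(ok); roi[110:335,150:392]=1
m=(ok&roi).astype(np.uint8)
n,l,s,ce=cv2.connectedComponentsWithStats(m)
for i in range(1,n):
    if s[i,4]<40: continue
    Q=P[l==i]; zt=np.percentile(Q[:,2],97); T=Q[Q[:,2]>zt-8]
    print(s[i],"ztop",zt.round(1),"top mean",T.mean(0).round(1),"min",T.min(0).round(),"max",T.max(0).round())
# box lid plane
Q=(ok&(Z>122)&(Z<140)); Q[:160]=0;Q[225:]=0;Q[:,:262]=0;Q[:,335:]=0
T=P[Q]; r=cv2.minAreaRect(T[:,:2].astype(np.float32)); print("lid",r,cv2.boxPoints(r).round(1).tolist(),np.median(T[:,2]))
# mug rim
Q=(ok&(Z>128)&(Z<146)); Q[:225]=0;Q[300:]=0;Q[:,:270]=0;Q[:,340:]=0
T=P[Q]; print("rim",len(T),cv2.minEnclosingCircle(T[:,:2].astype(np.float32)))
Q=(ok&(Z>65)&(Z<125)); Q[262:300,280:325]&=True; Q[:262]=0;Q[300:]=0;Q[:,:280]=0;Q[:,325:]=0
T=P[Q]; print("handle",T[T[:,0].argmin()],T.min(0),T.max(0))
E
```

```text
board z 45.510932713836645 extent [269.27158198 258.60004522  44.456836  ] [ 264.65627404 -304.40379096   49.51020705]
[274 112  26  34 616] ztop 209.1 top mean [775.1 -76.8 204.9] min [760. -92. 201.] max [792. -59. 217.]
[214 160  32  37 931] ztop 156.6 top mean [656.9  62.2 152.6] min [620.  26. 149.] max [693.  99. 160.]
[ 272  167   57   51 2817] ztop 133.7 top mean [ 618.5 -106.7  130.1] min [ 559. -175.  126.] max [682. -40. 136.]
[361 171  28  25 475] ztop 154.2 top mean [ 644.7 -291.5  151.2] min [ 623. -313.  146.] max [ 667. -270.  157.]
[288 231  39  54 810] ztop 139.5 top mean [ 480.7 -121.1  137.2] min [ 435. -163.  132.] max [526. -73. 142.]
lid ((621.4910278320312, -107.93680572509766), (133.91131591796875, 124.2708740234375), 89.26941680908203) [[558.5, -174.10000610351562], [682.7999877929688, -175.6999969482422], [684.5, -41.79999923706055], [560.2000122070312, -40.20000076293945]] 130.02300288916086
rim 272 ((467.9197692871094, -115.07190704345703), 58.30056381225586)
handle [402.45890349 -95.32757889  97.57617777] [ 402.45890349 -149.91080601   65.09572497] [454.83720979 -91.75051658 124.93534109]
```

Request:
{"name": "jog_arm", "arguments": {"increments": [[0.55,33,30,0,0],[0.55,33,30,0,0],[0.55,33,30,0,0],[0.55,33,30,0,0],[0.55,33,30,0,0],[0.55,33,30,0,0],[0.55,33,30,0,0],[0.55,33,30,0,0],[0.55,33,30,0,0],[0.55,33,30,0,0]]}}

```text
clock: 1.35
eef_pos: [393.1, 129.0, 231.1]
eef_rot: [0.987, -0.163, -0.0, 0.0]
wrist_force: [0.6, 0.5, -1.1]
grip_width: 0.553
grasp_force: 0.0
```

Request:
{"name": "jog_arm", "arguments": {"increments": [[0.55,33,30,0,0],[0.55,33,30,0,0],[0.55,33,30,0,0],[0.55,33,30,0,0],[0.55,0,0,0,0.155],[0.55,0,0,0,0.155],[0.55,0,0,0,0.155],[0.55,0,0,0,0.155],[0.55,0,0,0,0.155],[0.55,0,0,0,0.155]]}}

```text
clock: 2.6
eef_pos: [478.9, -25.6, 230.8]
eef_rot: [0.807, -0.59, -0.0, 0.0]
wrist_force: [-0.3, 0.7, -0.1]
grip_width: 0.551
grasp_force: 0.0
```

Request:
{"name": "jog_arm", "arguments": {"increments": [[0.55,0,0,0,0.155],[0.55,0,0,0,0.155],[0.55,0,0,0,0],[0.55,0,0,0,0]]}}

```text
clock: 3.1
eef_pos: [479.1, -25.7, 231.1]
eef_rot: [0.709, -0.705, -0.0, 0.0]
wrist_force: [-0.1, -0.3, 0.0]
grip_width: 0.549
grasp_force: 0.0
```

Request:
{"name": "jog_arm", "arguments": {"increments": [[0.55,0,0,30,0],[0.55,0,0,30,0],[0.55,0,0,30,0],[0.55,0,0,30,0],[0.55,0,0,20,0],[0.55,0,0,18,0],[0.55,0,0,0,0],[0.55,0,0,0,0]]}}

```text
clock: 4.1
eef_pos: [479.8, -25.6, 74.0]
eef_rot: [0.709, -0.706, 0.0, -0.0]
wrist_force: [0.2, -0.6, 0.4]
grip_width: 0.548
grasp_force: 0.0
```

Request:
{"name": "jog_arm", "arguments": {"increments": [[0.55,6,0,0,0],[0.55,6,0,0,0],[0.55,6,0,0,0],[0.55,6,0,0,0],[0.55,6,0,0,0],[0.55,6,0,0,0],[0.55,6,0,0,0],[0.55,6,0,0,0],[0.55,6,0,0,0],[0.55,6,0,0,0]]}}

```text
clock: 5.35
eef_pos: [479.4, -85.9, 73.4]
eef_rot: [0.708, -0.706, -0.0, -0.0]
wrist_force: [0.5, 2.9, 2.9]
grip_width: 0.548
grasp_force: 0.0
```

```bash
python3 - <<'E'
from h import *
for n in("top","side"):
    c=read_camera(n); cv2.imwrite(f"pics/{n}1.png",c["color"][...,::-1])
a=cv2.imread("pics/top1.png")[150:330,150:400]; b=cv2.imread("pics/side1.png")[110:290,150:400]
cv2.imwrite("pics/m1.png",cv2.resize(np.vstack([a,b]),None,fx=1.6,fy=1.6))
E
```

```text
(no output)
```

View pics/m1.png

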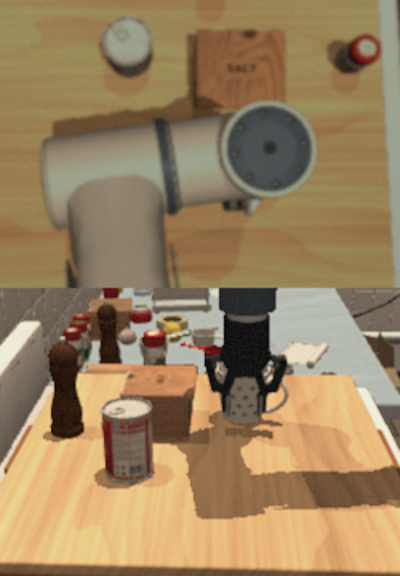

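The mug is upright at about (243,398) in the combined picture. Both fingers cradle it and the force is about 3 N, so I'll keep pushing.

Request:
{"name": "jog_arm", "arguments": {"increments": [[0.55,6,0,0,0],[0.55,6,0,0,0],[0.55,6,0,0,0],[0.55,6,0,0,0],[0.55,6,0,0,0],[0.55,6,0,0,0],[0.55,6,0,0,0],[0.55,6,0,0,0],[0.55,6,0,0,0],[0.55,6,0,0,0]]}}

```text
clock: 6.7
eef_pos: [479.6, -146.1, 73.3]
eef_rot: [0.708, -0.706, -0.0, 0.0]
wrist_force: [0.3, 3.8, 3.8]
grip_width: 0.55
grasp_force: 0.0
```

Request:
{"name": "jog_arm", "arguments": {"increments": [[0.55,6,0,0,0],[0.55,6,0,0,0],[0.55,6,0,0,0],[0.55,6,0,0,0],[0.55,6,0,0,0],[0.55,6,0,0,0],[0.55,6,0,0,0],[0.55,6,0,0,0],[0.55,5,0,0,0],[0.55,2,0,0,0]]}}

```text
clock: 7.95
eef_pos: [479.7, -201.0, 73.3]
eef_rot: [0.708, -0.706, -0.0, 0.0]
wrist_force: [0.7, 3.8, 4.0]
grip_width: 0.551
grasp_force: 0.0
```

Request:
{"name": "jog_arm", "arguments": {"increments": [[0.55,-4,0,0,0],[0.55,-10,0,0,0],[0.55,-20,0,0,0],[0.55,-20,0,0,0],[0.4,0,0,-25,0],[0.2,0,0,-40,0],[0,0,0,-40,0],[0,0,0,-40,0],[0,0,0,0,0]]}}

```text
clock: 9.07
eef_pos: [481.2, -146.5, 221.5]
eef_rot: [0.708, -0.706, 0.003, -0.002]
wrist_force: [-1.0, -0.4, -1.2]
grip_width: 0.001
grasp_force: 0.0
```

Request:
{"name": "jog_arm", "arguments": {"increments": [[0,0,25,0,0],[0,0,25,0,0],[0,0,0,0,-0.175],[0,0,0,0,-0.175],[0,0,0,0,-0.175],[0,0,0,0,-0.175],[0,0,0,0,-0.175],[0,0,0,0,-0.175],[0,0,0,0,-0.175],[0,0,0,0,-0.175]]}}

```text
clock: 10.32
eef_pos: [428.9, -146.3, 217.0]
eef_rot: [0.997, -0.081, -0.001, -0.0]
wrist_force: [-0.0, 0.7, -0.1]
grip_width: -0.0
grasp_force: 0.0
```

Request:
{"name": "jog_arm", "arguments": {"increments": [[0,-40,0,0,-0.175],[0,-50,0,0,0],[0,-50,0,0,0],[0,0,0,0,0],[0,0,0,0,0]]}}

```text
clock: 10.95
eef_pos: [290.0, -140.6, 217.9]
eef_rot: [1.0, 0.004, -0.0, -0.0]
wrist_force: [0.2, 0.5, 0.7]
grip_width: -0.003
grasp_force: 0.0
```

```bash
python3 - <<'E'
from h import *
print(observe()["eef_pos"],observe()["eef_rot"])
c=read_camera("top"); d=read_camera("side")
a=c["color"][100:340,140:400,::-1]; b=d["color"][110:350,140:400,::-1]
cv2.imwrite("pics/m2.png",cv2.resize(np.hstack([a,b]),None,fx=1.5,fy=1.5))
P=cloud(c); np.save("top2.npy",P)
for nm,z0,z1,x0,x1,y0,y1 in (("rim",131,146,420,550,-320,-180),("lid",122,140,545,700,-190,-20),("handle",65,125,380,470,-320,-150)):
    T=P[(P[...,2]>z0)&(P[...,2]<z1)&(P[...,0]>x0)&(P[...,0]<x1)&(P[...,1]>y0)&(P[...,1]<y1)]
    print(nm,len(T),T.min(0),T.max(0),cv2.minAreaRect(T[:,:2].astype(np.float32)))
E
```

```text
[ 290.04577416 -140.64255605  217.85688928] [ 9.99992913e-01  3.76376107e-03 -8.51581000e-05 -2.96209015e-05]
rim 229 [ 434.43451466 -302.07407275  131.09276019] [ 522.82987015 -210.86282709  142.67905945] ((478.67388916015625, -256.4917297363281), (91.22779846191406, 88.37570190429688), 89.6413345336914)
lid 2770 [ 559.03982435 -175.24479244  122.37931999] [683.12143238 -40.34196631 136.4693857 ] ((621.4430541992188, -107.98883056640625), (134.02503967285156, 124.14759826660156), 89.27989959716797)
handle 292 [ 401.62264186 -296.35538806   65.14318241] [ 469.89643652 -213.31522961  124.95874212] ((435.7481994628906, -254.87506103515625), (68.20474243164062, 83.0365982055664), 0.06976232677698135)
```

View pics/m2.png

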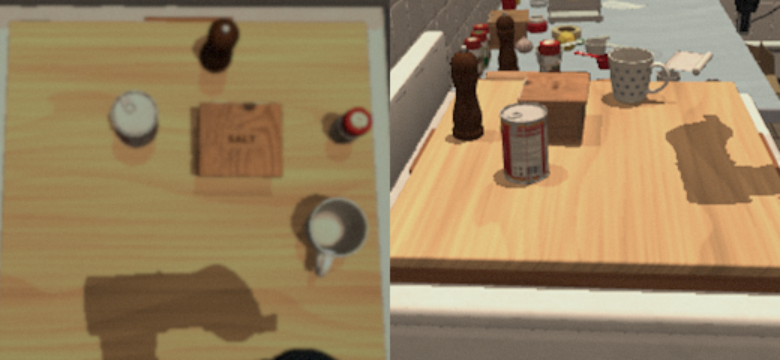

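The mug stands upright at about (335,230), centred on (479,-256), which is 35 mm clear of the box's right side. The box and the bystanders haven't moved. Next is the lip.

Request:
{"name": "jog_arm", "arguments": {"increments": [[0,40,-11,0,0],[0,40,-11,0,0],[0,40,-11,0,0],[0,40,0,30,0],[0,40,0,30,0],[0,40,0,30,0],[0,0,0,16,0],[0,0,0,0,0],[0,0,0,0,0]]}}

```text
clock: 12.18
eef_pos: [530.4, -106.2, 112.7]
eef_rot: [1.0, 0.004, 0.0, 0.0]
wrist_force: [-0.5, 0.2, -0.8]
grip_width: 0.002
grasp_force: 0.0
```

Request:
{"name": "jog_arm", "arguments": {"increments": [[0,5,0,0,0],[0,5,0,0,0],[0,3,0,0,0],[0,2,0,0,0],[0,0,0,0,0]]}}

```text
clock: 12.8
eef_pos: [545.0, -106.0, 112.3]
eef_rot: [1.0, 0.004, -0.0, 0.0]
wrist_force: [0.5, -0.0, 0.3]
grip_width: -0.002
grasp_force: 0.0
```

Request:
{"name": "jog_arm", "arguments": {"increments": [[0,1,0,0,0],[0,1,0,0,0],[0,0,0,0,0]]}}

```text
clock: 13.18
eef_pos: [546.9, -106.0, 112.3]
eef_rot: [1.0, 0.004, -0.0, 0.0]
wrist_force: [-1.0, -0.6, 0.3]
grip_width: -0.0
grasp_force: 0.0
```

Request:
{"name": "jog_arm", "arguments": {"increments": [[0,1,0,0,0],[0,0,0,0,0]]}}

```text
clock: 13.42
eef_pos: [548.0, -106.0, 112.3]
eef_rot: [1.0, 0.004, 0.0, -0.0]
wrist_force: [0.6, -0.4, -0.2]
grip_width: -0.002
grasp_force: 0.0
```

Request:
{"name": "jog_arm", "arguments": {"increments": [[0,1,0,0,0],[0,0,0,0,0]]}}

```text
clock: 13.68
eef_pos: [549.0, -106.0, 112.3]
eef_rot: [1.0, 0.004, 0.0, 0.0]
wrist_force: [0.2, -1.1, 0.1]
grip_width: -0.0
grasp_force: 0.0
```

Request:
{"name": "jog_arm", "arguments": {"increments": [[0,1,0,0,0],[0,0,0,0,0]]}}

```text
clock: 13.92
eef_pos: [549.7, -106.0, 112.2]
eef_rot: [1.0, 0.004, -0.0, -0.0]
wrist_force: [-1.2, 0.5, 1.1]
grip_width: 0.003
grasp_force: 0.5
```

Request:
{"name": "jog_arm", "arguments": {"increments": [[0,0.7,0,0,0],[0,0,0,0,0]]}}

```text
clock: 14.18
eef_pos: [549.8, -106.0, 112.1]
eef_rot: [1.0, 0.004, -0.001, 0.0]
wrist_force: [-4.3, 0.4, 2.2]
grip_width: 0.002
grasp_force: 2.3
```

Contact at about 4 N. Now lift with friction.

Request:
{"name": "jog_arm", "arguments": {"increments": [[0,0.1,0,-2,0],[0,0.1,0,-2,0],[0,0.1,0,-2,0],[0,0,0,0,0]]}}

```text
clock: 14.68
eef_pos: [550.0, -106.0, 118.0]
eef_rot: [1.0, 0.003, -0.001, -0.0]
wrist_force: [-5.3, -0.2, -0.4]
grip_width: 0.002
grasp_force: 2.7
```

```bash
cat > lid.py <<'E'
from h import *
import sys
o=observe(); print(o["clock"],o["eef_pos"].round(1),o["wrist_force"].round(1))
B=[np.load("top2.npy"),None]
P=cloud(read_camera("top")); S=cloud(read_camera("side"))
for nm,Q in(("before",B[0]),("top",P),("side",S)):
    out=[]
    for x0,x1 in((558,580),(600,620),(640,660)):
        m=(Q[...,0]>x0)&(Q[...,0]<x1)&(Q[...,1]>-172)&(Q[...,1]<-45)&(Q[...,2]>115)&(Q[...,2]<170)
        out.append((m.sum(),np.percentile(Q[m][:,2],[25,50,75]).round(1).tolist() if m.any() else None))
    print(nm,out)
E
python3 lid.py
```

```text
14.675 [ 550. -106.  118.] [-5.3 -0.2 -0.4]
before [(np.int64(476), [128.6, 129.9, 131.3]), (np.int64(443), [128.8, 130.2, 131.6]), (np.int64(418), [128.9, 130.2, 131.5])]
top [(np.int64(0), None), (np.int64(0), None), (np.int64(0), None)]
side [(np.int64(137), [136.0, 136.8, 137.2]), (np.int64(135), [134.5, 135.1, 135.8]), (np.int64(128), [132.6, 133.2, 133.7])]
```

The lid rose with the finger (the front reads 137, was 130). I'll follow the arc.

Request:
{"name": "jog_arm", "arguments": {"increments": [[0,0.2,0,-3,0],[0,0.3,0,-3,0],[0,0.4,0,-3,0],[0,0.4,0,-3,0],[0,0.5,0,-3,0],[0,0.6,0,-3,0],[0,0.7,0,-3,0],[0,0.7,0,-3,0],[0,0.8,0,-3,0],[0,0.9,0,-3,0]]}}

```text
clock: 16.02
eef_pos: [555.4, -106.1, 148.4]
eef_rot: [1.0, 0.004, -0.001, 0.0]
wrist_force: [-8.0, -0.9, 2.0]
grip_width: 0.0
grasp_force: 3.5
```

```bash
python3 lid.py
```

```text
16.025 [ 555.4 -106.1  148.4] [-8.  -0.9  2. ]
before [(np.int64(476), [128.6, 129.9, 131.3]), (np.int64(443), [128.8, 130.2, 131.6]), (np.int64(418), [128.9, 130.2, 131.5])]
top [(np.int64(0), None), (np.int64(0), None), (np.int64(0), None)]
side [(np.int64(147), [122.2, 164.5, 166.1]), (np.int64(126), [153.3, 154.5, 156.4]), (np.int64(115), [140.3, 142.0, 143.5])]
```

Request:
{"name": "jog_arm", "arguments": {"increments": [[0,0.5,0,-4,0],[0,1.4,0,-4,0],[0,1.6,0,-4,0],[0,1.8,0,-4,0],[0,2.0,0,-4,0]]}}

```text
clock: 16.75
eef_pos: [563.9, -106.2, 169.2]
eef_rot: [1.0, 0.004, 0.0, 0.0]
wrist_force: [-6.1, 0.3, 2.9]
grip_width: -0.0
grasp_force: 2.5
```

Request:
{"name": "jog_arm", "arguments": {"increments": [[0,2.2,0,-4,0],[0,2.3,0,-4,0],[0,2.6,0,-4,0],[0,2.8,0,-4,0],[0,3.1,0,-4,0]]}}

```text
clock: 17.38
eef_pos: [577.2, -106.2, 189.1]
eef_rot: [1.0, 0.004, 0.001, 0.0]
wrist_force: [-4.0, -2.3, 2.2]
grip_width: 0.0
grasp_force: 2.0
```

```bash
cat > lid2.py <<'E'
from h import *
o=observe(); print(o["clock"],o["eef_pos"].round(1),o["wrist_force"].round(1))
d=read_camera("side"); S=cloud(d)
import sys
cv2.imwrite(f"pics/{sys.argv[1]}.png",cv2.resize(d["color"][60:260,140:380,::-1],None,fx=2.5,fy=2.5))
m=(S[...,1]>-60)&(S[...,1]<-30)&(S[...,0]>540)&(S[...,0]<740)&(S[...,2]>50)&(S[...,2]<270)
Q=S[m]
for z in range(60,270,15):
    T=Q[(Q[:,2]>z)&(Q[:,2]<z+15)]
    if len(T)>3: print(z,len(T),np.percentile(T[:,0],[3,97]).round(1))
E
python3 lid2.py s3
```

```text
17.375 [ 577.2 -106.2  189.1] [-4.  -2.3  2.2]
60 119 [569.8 627.5]
75 119 [569.8 629.9]
90 127 [569.8 629.3]
105 132 [569.7 629.5]
120 59 [571.8 683.1]
135 41 [654.5 679.2]
150 41 [636.  662.5]
165 47 [618.1 644.3]
180 43 [599.7 624.3]
195 35 [589.3 606.6]
255 33 [564.1 586.2]
```

View pics/s3.png

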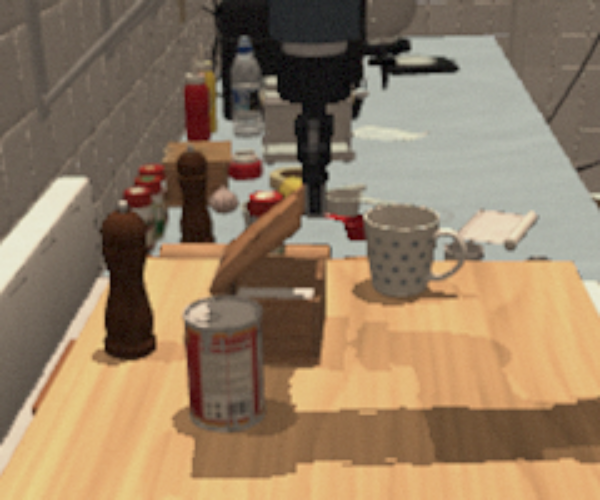

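The lid is open about 40° with the fingertip under the lip at about (315,205). The box front has moved about 1 mm. Continuing.

Request:
{"name": "jog_arm", "arguments": {"increments": [[0,3.9,0,-3.5,0],[0,4.1,0,-3,0],[0,4.3,0,-3,0],[0,4.5,0,-2.5,0],[0,4.7,0,-2.5,0],[0,4.9,0,-2.5,0],[0,5.1,0,-2,0],[0,5.3,0,-2,0],[0,5.4,0,-1.5,0],[0,5.5,0,-1.5,0]]}}

```text
clock: 18.68
eef_pos: [624.8, -105.4, 212.3]
eef_rot: [1.0, 0.004, 0.0, -0.0]
wrist_force: [-1.5, -0.4, 0.6]
grip_width: -0.001
grasp_force: 0.2
```

Request:
{"name": "jog_arm", "arguments": {"increments": [[0,5.6,0,0,0],[0,5.6,0,0,0],[0,5.6,0,0,0],[0,5.6,0,0,0],[0,5.6,0,0,0]]}}

```text
clock: 19.3
eef_pos: [652.8, -105.2, 212.3]
eef_rot: [1.0, 0.004, 0.0, -0.0]
wrist_force: [-0.8, -0.2, 0.7]
grip_width: -0.001
grasp_force: 0.1
```

```bash
python3 lid2.py s4; python3 -c "
from station import observe; print(observe()['qpos'].round(2))"
```

```text
19.3 [ 652.8 -105.2  212.3] [-0.8 -0.2  0.7]
60 117 [569.7 627.9]
75 122 [569.7 629.8]
90 126 [571.3 627.7]
105 127 [571.3 629.2]
120 60 [572.  688.5]
135 21 [678.3 688.2]
150 22 [675.9 684.7]
165 23 [674.4 684. ]
180 23 [672.1 680.7]
195 23 [669.7 679.6]
210 25 [667.3 676.5]
225 23 [665.6 673.5]
240 15 [664.3 672.6]
[ 0.08  0.49  0.4   0.   -1.49  1.5 ]
```

The lid is at about 1.41 rad. Continue past upright.

Request:
{"name": "jog_arm", "arguments": {"increments": [[0,4,0,0,0],[0,4,0,0,0],[0,4,0,0,0],[0,4,0,0,0],[0,4,0,0,0],[0,4,0,0,0],[0,4,0,0,0],[0,4,0,0,0],[0,3,0,0,0],[0,0,0,0,0]]}}

```text
clock: 20.6
eef_pos: [687.6, -104.9, 212.1]
eef_rot: [1.0, 0.004, -0.0, -0.0]
wrist_force: [0.2, -1.0, 0.4]
grip_width: -0.001
grasp_force: 0.0
```

```bash
python3 lid2.py s5
```

```text
20.6 [ 687.6 -104.9  212.1] [ 0.2 -1.   0.4]
60 119 [569.8 627.8]
75 118 [569.8 630. ]
90 129 [571.5 629.4]
105 120 [571.7 629.2]
120 68 [571.8 690.9]
135 29 [684.6 693.3]
150 27 [688.2 697.3]
165 28 [690.9 700.1]
180 25 [694.8 703.6]
195 30 [697.1 707.2]
210 29 [700.6 711.3]
225 29 [703.5 713.1]
240 11 [706.4 714.7]
```

The lid is at about 1.77 rad and no longer leaning on the hand. Withdraw.

Request:
{"name": "jog_arm", "arguments": {"increments": [[0,-5,0,0,0],[0,-20,0,0,0],[0,-40,0,-5,0],[0,-50,0,0,0],[0,-50,0,0,0],[0,-50,0,0,0],[0,-50,0,0,0],[0,-50,0,0,0],[0,-40,0,0,0],[0,-20,0,0,0]]}}

```text
clock: 21.9
eef_pos: [310.2, -107.9, 217.6]
eef_rot: [1.0, 0.004, 0.001, -0.0]
wrist_force: [0.5, -0.2, 0.6]
grip_width: -0.003
grasp_force: 0.0
```

Request:
{"name": "jog_arm", "arguments": {"increments": [[0,0,0,0,0],[0,0,0,0,0],[0,0,0,0,0],[0,0,0,0,0],[0,0,0,0,0],[0,0,0,0,0],[0,0,0,0,0],[0,0,0,0,0]]}}

```text
clock: 22.9
eef_pos: [312.4, -107.7, 217.3]
eef_rot: [1.0, 0.004, 0.0, -0.0]
wrist_force: [-0.6, 0.0, 0.3]
grip_width: -0.004
grasp_force: 0.0
```

```bash
python3 lid2.py s6
```

```text
22.9 [ 312.4 -107.7  217.3] [-0.6  0.   0.3]
60 117 [570.9 627.7]
75 128 [569.7 629.9]
90 122 [569.8 628. ]
105 127 [569.7 629.2]
120 59 [572.2 691.2]
135 28 [685.  695.3]
150 30 [689.4 699.8]
165 27 [694.3 704.3]
180 29 [697.  708.2]
195 31 [701.3 712.1]
210 27 [705.6 715.1]
225 34 [709.5 720.8]
240 4 [711.9 715.2]
```

View pics/s6.png

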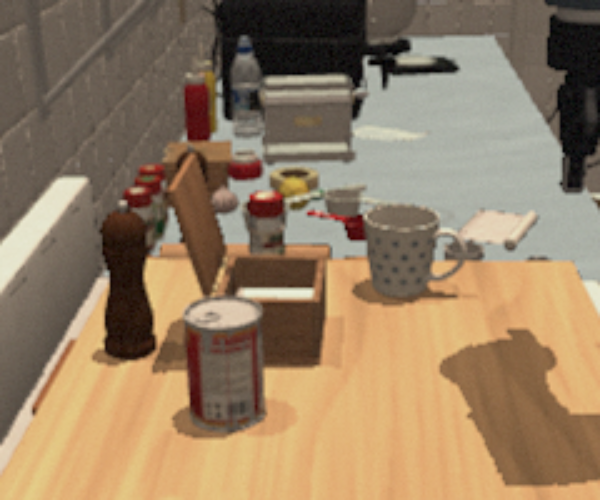

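The lid, at about (200,225), leans back on its stop. The mug stands at (400,250), the bystanders are where they were, and the hand is clear.

```bash
python3 -c "
from station import finish_job; print(finish_job())"
```

```text
the job is handed in; nothing more can be done
None
```

The job is handed in after about 23 s: the mug stands upright about 35 mm clear of the box's right side, the lid rests open on its stop, the box moved only about 1 mm, the tin, mill and jar were not disturbed, and the hand is clear; since the tool only points down, the lid started up by fingertip friction on the lip's front edge.

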